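# Wind open the bench screw press and draw out its die plate

### The job

Take the black crank knob of the bench press's handwheel and wind it anticlockwise (seen from above), letting your hand rise with the screw, until the wheel is snug against its top stop: keep it pressed there for about half a second with about 15 N at the knob, without forcing it or bending the slender spindle. Then let go of the knob and draw the steel die plate out by its post along its guides, right up to the front stop bar, leaving it flat in the guides and letting go. Leave the screw up, and leave the other things on the bench alone.

Things in the scene. Friction and masses are not known exactly. Their poses are not given: they have to be found in the camera images.
- press: Green bench screw press, fixed. Origin on the bench under the spindle's axis, z up, -x = the level direction in which the die plate is drawn out (roughly to the robot's right). Bed 330 long (x -257 to 73), 130 wide, 30 high; two columns at y +-56 carry a crosshead 56 (x) x 150 (y), z 125 to 155, its brass nut up to z 165.
- press_axis (a point): Point of the press on the spindle's unbent axis at the top of the bed (z 30), axes as the press. Side guides along x on the bed, 12 high, have inner faces at y +-34; the stop bar across the front end, 10 high, has its inner face at x -245.
- nose (a point): Centre of the flat lower end (24 mm dia.) of the spindle, 2 to 19 mm above the bed at the start, inside the die plate's hole, so the plate is locked. It rises 4.77 mm per rad of anticlockwise turn and stays where left. The spindle is slender: each 8 N sideways on wheel, knob or nose springs it 1 mm off the axis; 3 mm spoils it.
- hub_mark (a point): Spring hub on the spindle just below the wheel; point on the axis. The wheel's x axis lies along this x axis when no torque acts and twists off it by 1 rad per 6 N m (0.125 rad at 15 N on the knob). Running friction is about 0.15 N m, 3 N at the knob; snug means 0.5 N m or more, over 1.15 N m is forced.
- wheel_hub (a point): Centre of the dark steel handwheel (three spokes, rim circle 50 radius, rim 12 thick) in the rim's mid-plane; rises and turns with it; hub top 10 mm above. Its x axis points at the crank knob. At the start 5.4 to 8.2 rad of turn (25 to 39 mm rise) remain to the hard top stop; the amount and the stop's height differ each time and must be felt.
- knob_mid (a point): Crank knob, upright black cylinder 22 dia., 46 tall, spinning freely on its pin on the rim, 50 mm from the wheel's axis. The point is on the knob's axis 38 mm above the rim's mid-plane; the knob's top is 20 mm above the point, its bottom 26 mm below it (6 mm clear of the rim).
- die_pocket (a point): Centre of the mouth (54 mm above the bench) of the 31 mm through hole of the loose steel die plate: 0.6 to 0.9 kg, 195 long, 60 wide, 14 thick (24 within 35 mm of the hole along x), on the bed between the guides (4 mm play a side), from 35 mm behind the hole to 160 mm in front (its -x, the way out). The hole starts on the spindle's axis; the plate slides 85 mm out to the stop bar.
- die_grip (a point): Grip post of the die plate, an upright dark steel cylinder 20 mm dia., 50 mm tall (z 44 to 94 above the bench), on the plate's middle line, 140 mm in front of the hole. The point is on its axis, 72 mm above the bench.
- mallet: Bystander: wooden mallet lying flat, head 60 mm dia. x 90, handle 210 long to its -x; origin on the bench under the head.
- copper_cap: Bystander: closed copper end cap standing on its rim, 72 mm dia., 45 tall; origin at the middle of its underside.
- tape_roll: Bystander: cardboard tape roll lying flat, 90 mm dia., 24 tall; origin at the middle of its underside.
- steel_stake: Bystander: small dark steel stake, foot 90 x 50 x 30 with an upright 50 x 22, 80 tall in all; origin at the middle of its underside.
There are look-alikes about, which are no part of the job. Of the things that look like the part that bears die_pocket, the smallest one is meant.

How it is judged:
By the outcome, as a careful person would: the job done as asked, in the order asked, and still so for the second after the job is handed in, with the robot touching nothing.
It also fails if it takes over 72 s, if anything falls off the work surface, if the arm or the gripper's body presses on something with over 40 N, if the wrist force passes 120 N, or if a joint passes its speed limit or range.

### The arm

A 6-joint arm with a two-finger parallel gripper is mounted at the origin on the work surface. World frame = base frame: x ahead of the robot, y to its left, z up, the work surface at z = 0. Lengths are in mm, angles in rad, forces in N, time in s.
With the tool pointing down it reaches from about 400 to 925 mm from the base axis. Payload 12.5 kg.
Tool frame: the origin (TCP) lies on the centre line of the jaws, within the pads' length; the fingertips stand 14 mm ahead of it and the grasp point (between the pads) lies 5 mm behind it; z points along the fingers, x is the direction in which the jaws open and shut, and the axes are right-handed (so a half turn about z gives the same grasp; the last joint's range is limited). The gripper opens to 95 mm and grips with 3 to 60 N. Pads are 20 mm wide; open, the fingers measure 119 mm over their backs; the gripper's body (75 mm by 180 mm) begins 59 mm behind the grasp point.
Start: joints at [1.157, 0.491, 1.559, -0, 1.092, -0.106], TCP at [189.334, 595.649, 228.661] pointing down, gripper open.
Joint ranges: [-3.1, 3.1], [-0.84, 2.19], [0.05, 2.79], [-1.13, 4.28], [0.06, 2.93], [-2.69, 2.69]. Speed limits (rad/s): [2.22, 2.22, 2.79, 3.14, 3.14, 3.14].

### API

Orientations are given as [roll, pitch, yaw] about the fixed x, y, z axes, in that order (R = Rz(yaw) Ry(pitch) Rx(roll)).
In Python, from cell import state, read_camera, job_done gives the robot as it stands.
- The arm moves only by the shell command python3 -m handwheel 'ROWS'. ROWS is JSON, a list of rows, each an object of numbers: "hand": the finger opening in m, from 0 to 0.0951; "x", "y", "z": the shift along the world's x, y, z in m; "spin": the turn about the world's z in units of 5 degrees (1.0 is 5 degrees). In form: [{"hand": .., "x": .., "y": .., "z": .., "spin": ..}, ...]. A call has 1 to 20 rows; each row is the pose to reach, as a shift and turn from the pose commanded when the call began; what a row does not reach only later rows make up. A row lasts 1/12 s, in which the tool goes at most 41.7 mm and 7.16 degrees, less where a joint would pass 70% of its speed; a pose out of reach is approached as far as the arm can. A call with a gripper value outside its range is refused whole. The fingers move at their own pace and stop on an object; the grip force is fixed at half the most. Time passes only in rows, so rows that repeat a pose let the fingers close. It gives the time, the measured TCP pose, the force and the opening at its end, in the units of the state.
- state(): the state, without advancing time (a new reading comes with each control period).
- read_camera(name): name is "side" or "top"; returns a dict with "img" (420x560x3 uint8, red, green, blue), "fx", "fy", "cx", "cy" (pixels), "T" (4x4, takes a point from camera to world coordinates). Camera axes: x right, y down, z forward; pixel columns grow to the right and rows downward; lengths in mm; the calibration is good to about 2 mm. A picture is of the moment at which its call begins. There is no depth.
- job_done(): hands the job in, once; it reports no verdict.
The state is a dict: "t": time; "joints": joint angles; "qvel": joint speeds; "tau": joint torques, N m; "eef_pos": TCP position; "tcp_rot": TCP orientation; "ft_force": force on the tool from outside, world axes, zero at the start; "moment": the same for the moment, N m; "opening": opening from 0.0 (shut) to 1.0 (fully open).
Only numpy, scipy, OpenCV 4.12 (cv2) and the standard library are available. Lean on these libraries where they do the work, as an engineer would, in place of code of your own. Each camera call takes 0.05 s, during which the arm holds its last target. There are 200 camera calls.

## Working session

There is one attempt and no reset: what is moved stays moved. The work goes in short steps, Python scripts to look and compute and a shell command to move; the robot and the scene stay as the last step left them, time stands still between calls to the robot, and variables do not carry over. Pictures are saved under pics/ and viewed, about 8 in all and at most 12, crops included, and the job is handed in when it is done.

```bash
mkdir -p pics
python3 - <<'E'
from cell import state, read_camera
import cv2,numpy as np
for n in("side","top"):
    c=read_camera(n); cv2.imwrite(f"pics/{n}0.png",cv2.resize(c["img"][...,::-1],(784,588),interpolation=cv2.INTER_CUBIC)); np.save(f"pics/{n}0.npy",c["img"])
    print(n,c["fx"],c["fy"],c["cx"],c["cy"]);print(np.round(c["T"],3).tolist())
print(state())
E
ls
```

```text
side 378.9097108468288 378.9097108468288 290.93159432047145 214.7350479333574
[[-0.999, 0.027, -0.022, 591.309], [0.035, 0.747, -0.664, 740.587], [-0.001, -0.664, -0.748, 974.082], [0.0, 0.0, 0.0, 1.0]]
top 396.01767861563155 396.01767861563155 280.78153169905335 211.46347482864394
[[0.018, -0.989, 0.145, 398.329], [-1.0, -0.02, -0.012, 16.633], [0.015, -0.145, -0.989, 1214.107], [0.0, 0.0, 0.0, 1.0]]
{'t': 0.1, 'joints': array([ 1.15739247e+00,  4.91485814e-01,  1.55939751e+00, -4.02532828e-05,
        1.09169270e+00, -1.05620043e-01]), 'qvel': array([ 5.80806401e-04,  3.84483799e-04,  8.84814937e-05, -7.07238784e-04,
        1.40822867e-03,  1.39570045e-03]), 'tau': array([ 3.19807761e-03, -6.13624692e+01, -2.58604163e+01,  6.93832361e-02,
        4.70643933e-02, -6.22236598e-05]), 'eef_pos': array([189.25846348, 595.44123873, 228.12544118]), 'tcp_rot': array([-3.14152449e+00,  9.81654689e-04,  1.26303112e+00]), 'ft_force': array([0.88171441, 0.16329284, 0.04553244]), 'moment': array([ 0.02421106, -0.02247442,  0.00109677]), 'opening': 1.0031939102103296}
pics
```

View pics/top0.png

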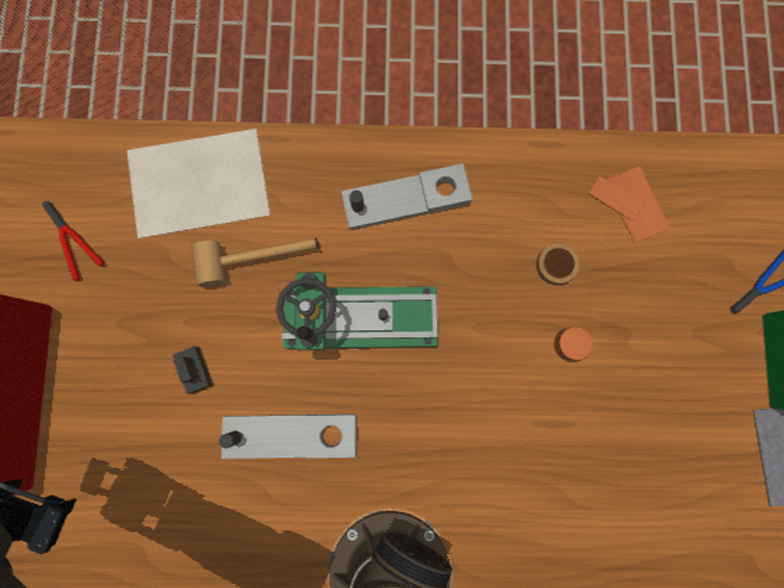

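View pics/side0.png

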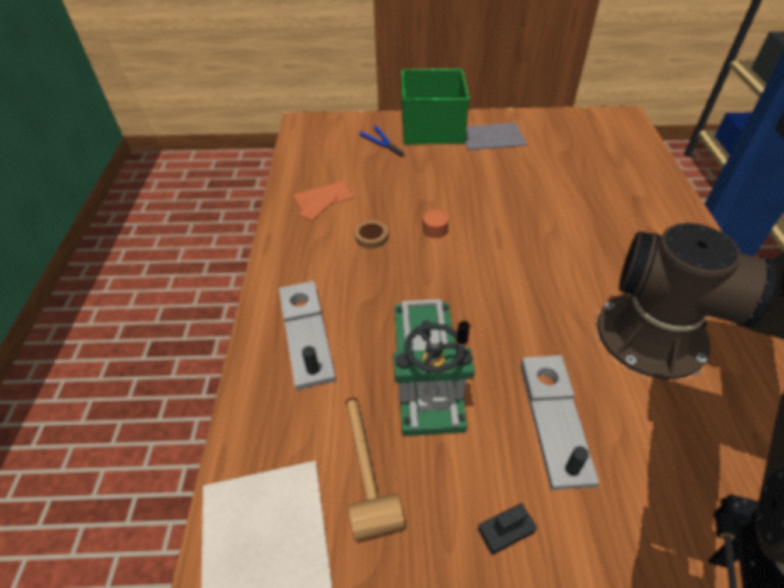

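The top view shows the press at (282–438, 286–349), with the wheel hub near (306,307) and the knob near (304,333). The side view shows the wheel at (437,345) and the knob at (463,332). I'll zoom both views in one picture for exact pixels.

Run:
```python
import cv2,numpy as np
a=np.load("pics/top0.npy")[190:255,192:322,::-1]; b=np.load("pics/side0.npy")[205:315,270:350,::-1]
a=cv2.resize(a,None,fx=6,fy=6,interpolation=cv2.INTER_CUBIC)
cv2.imwrite("pics/topc.png",a)
b=cv2.resize(b,None,fx=5.4,fy=5.4,interpolation=cv2.INTER_CUBIC); cv2.imwrite("pics/sidec.png",b); print(a.shape,b.shape)
```

```text
(390, 780, 3) (594, 432, 3)
```

View pics/topc.png

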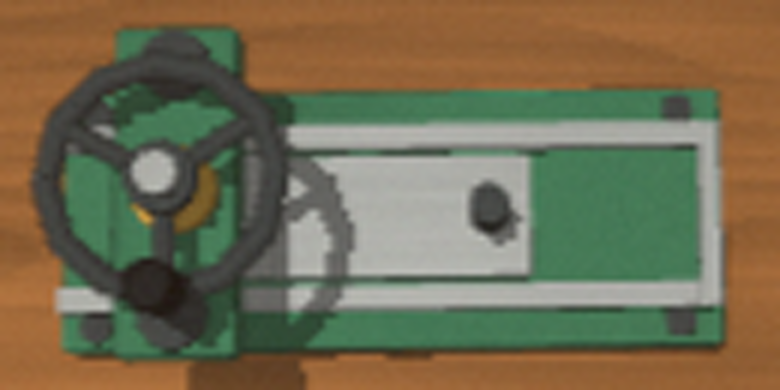

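View pics/sidec.png

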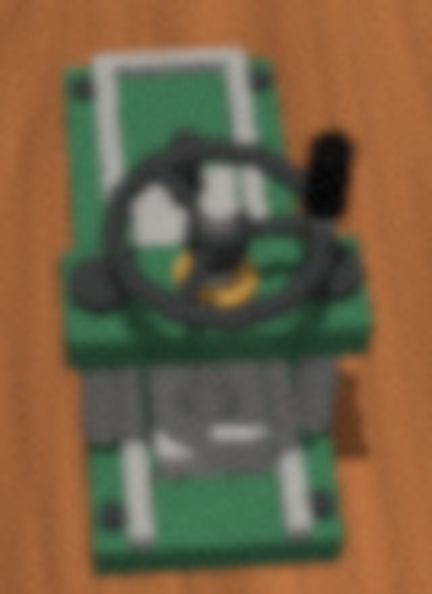

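Both crops are clear. In the top crop the hub is at (155,170), knob top (150,281), post top (490,203), and front bed corners (718,90) and (722,345). In the side crop the knob runs from (333,142) to (322,208), with the rim centre near (221,231).

```bash
cat > h.py <<'E'
import numpy as np
K={"side":(378.9097,290.93159,214.73505),"top":(396.01768,280.78153,211.46347)}
from cell import read_camera
def ray(n,u,v,T):
    f,cx,cy=K[n]; d=T[:3,:3]@np.array([(u-cx)/f,(v-cy)/f,1]); return T[:3,3],d/np.linalg.norm(d)
def plane(o,d,z): return o+d*(z-o[2])/d[2]
def tri(r1,r2):
    A=np.array([r1[1],-r2[1]]).T; s=np.linalg.lstsq(A,r2[0]-r1[0],rcond=None)[0]
    p=r1[0]+s[0]*r1[1];q=r2[0]+s[1]*r2[1]; return np.round((p+q)/2,1),round(float(np.linalg.norm(p-q)),1)
E
python3 - <<'E'
from h import *
TT=np.array(read_camera("top")["T"]);TS=np.array(read_camera("side")["T"]);np.savez("T.npz",top=TT,side=TS)
t=lambda x,y:ray("top",192+(x+.5)/6-.5,190+(y+.5)/6-.5,TT)
s=lambda x,y:ray("side",270+(x+.5)/5.4-.5,205+(y+.5)/5.4-.5,TS)
A=plane(*t(718,90),30);B=plane(*t(722,344),30);C=plane(*t(62,346),30)
print("bed",A,B,C,np.linalg.norm(A-B),np.linalg.norm(B-C))
A2=plane(*s(66,70),30);B2=plane(*s(273,62),30);C2=plane(*s(340,545),30);D2=plane(*s(96,558),30)
print("bed side",A2,B2,C2,D2,np.linalg.norm(A2-B2),np.linalg.norm(B2-C2))
for nm,p,q in(("rim",(160,178),(221,231)),("knobtop",(150,281),(333,142))): print(nm,tri(t(*p),s(*q)))
print("post top",plane(*t(490,203),94),"plate end",plane(*t(530,156),44),plane(*t(530,274),44))
for z in(200,220,240,260): print(z,plane(*t(155,170),z+10)[:2],plane(*t(160,178),z)[:2],plane(*s(221,231),z)[:2], plane(*t(150,281),z+58)[:2],plane(*s(333,142),z+58)[:2])
E
```

```text
bed [595.32381333 -90.00159042  30.        ] [467.23867244 -92.86641357  30.        ] [460.08248395 234.62979013  30.        ] 128.1171749979651 327.5743800585415
bed side [594.14478092 -86.13505074  30.        ] [466.76750668 -88.12222924  30.        ] [460.80448028 239.95055536  30.        ] [585.07431224 242.82786718  30.        ] 127.39277401135234 328.12697188164094
rim (array([523.3, 165. , 199.2]), 1.4)
knobtop (array([474.3, 159.1, 255.9]), 1.5)
post top [528.15484129  23.64162054  94.        ] plate end [557.84193174   4.56935673  44.        ] [499.0957619    3.49411558  44.        ]
200 [526.01544354 165.56869467] [523.8702506  164.76911794] [522.69790427 165.88225367] [474.90360619 158.60249476] [473.93447381 160.9655906 ]
220 [523.47215241 162.60215781] [521.39434564 161.84760287] [524.4706225  180.73092493] [473.30179868 155.6327472 ] [477.21272627 177.15427031]
240 [520.92886127 159.63562094] [518.91844068 158.9260878 ] [526.24334072 195.57959619] [471.69999118 152.66299963] [480.49097873 193.34295001]
260 [518.38557013 156.66908408] [516.44253572 156.00457273] [528.01605894 210.42826745] [470.09818367 149.69325207] [483.76923119 209.53162972]
```

Measured in world mm:

| Item | Position |
|---|---|
| Spindle axis | ≈ (524.7, 165) |
| Draw-out direction | ≈ (0.0225, -1) |
| Rim mid-plane | z ≈ 199 |
| Knob axis | ≈ (474.3, 159.1), mid z ≈ 236 |

I'll go above the knob with the jaws along the tangent.

```bash
python3 -m handwheel '[{"hand":0.06,"x":0,"y":0,"z":0.06,"spin":0},{"hand":0.06,"x":0,"y":0,"z":0.11,"spin":1},{"hand":0.06,"x":0,"y":0,"z":0.11,"spin":2},{"hand":0.06,"x":0.285,"y":-0.4365,"z":0.11,"spin":4.83},{"hand":0.06,"x":0.285,"y":-0.4365,"z":0.11,"spin":4.83},{"hand":0.06,"x":0.285,"y":-0.4365,"z":0.11,"spin":4.83},{"hand":0.06,"x":0.285,"y":-0.4365,"z":0.11,"spin":4.83},{"hand":0.06,"x":0.285,"y":-0.4365,"z":0.11,"spin":4.83},{"hand":0.06,"x":0.285,"y":-0.4365,"z":0.11,"spin":4.83},{"hand":0.06,"x":0.285,"y":-0.4365,"z":0.11,"spin":4.83},{"hand":0.06,"x":0.285,"y":-0.4365,"z":0.11,"spin":4.83},{"hand":0.06,"x":0.285,"y":-0.4365,"z":0.11,"spin":4.83},{"hand":0.06,"x":0.285,"y":-0.4365,"z":0.11,"spin":4.83},{"hand":0.06,"x":0.285,"y":-0.4365,"z":0.11,"spin":4.83},{"hand":0.06,"x":0.285,"y":-0.4365,"z":0.11,"spin":4.83},{"hand":0.06,"x":0.285,"y":-0.4365,"z":0.11,"spin":4.83},{"hand":0.06,"x":0.285,"y":-0.4365,"z":0.11,"spin":4.83},{"hand":0.06,"x":0.285,"y":-0.4365,"z":0.11,"spin":4.83},{"hand":0.06,"x":0.285,"y":-0.4365,"z":0.11,"spin":4.83},{"hand":0.06,"x":0.285,"y":-0.4365,"z":0.11,"spin":4.83}]'
python3 -c "
from h import *
import cv2
c=read_camera('side');cv2.imwrite('pics/s1.png',cv2.resize(c['img'][150:330,220:430,::-1],None,fx=3,fy=3,interpolation=cv2.INTER_CUBIC))"
```

```text
t: 1.87
eef_pos: [473.7, 160.0, 338.7]
tcp_rot: [-3.141, -0.0, 1.686]
ft_force: [0.0, 0.8, 0.0]
opening: 0.627
```

View pics/s1.png

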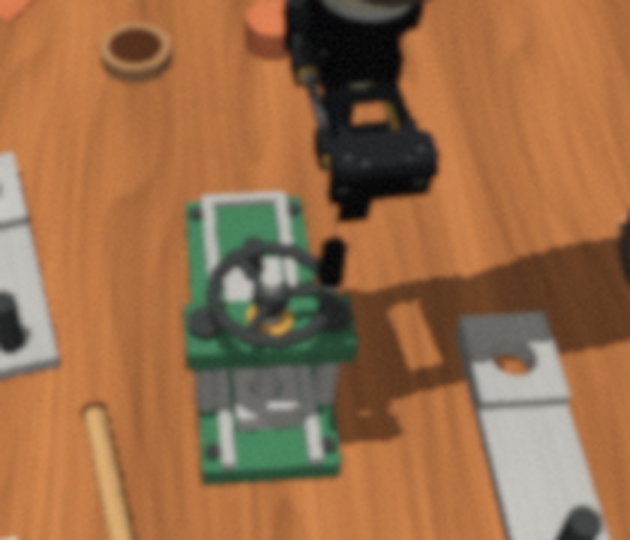

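The gripper stands over the knob (tips at (350,210), knob at (332,262)), with nothing in the way. Next I descend and close.

```bash
python3 -m handwheel '[{"hand":0.06,"z":-0.03,"x":0,"y":0,"spin":0},{"hand":0.06,"z":-0.06,"x":0,"y":0,"spin":0},{"hand":0.06,"z":-0.085,"x":0,"y":0,"spin":0},{"hand":0.06,"z":-0.1,"x":0,"y":0,"spin":0},{"hand":0.06,"z":-0.107,"x":0,"y":0,"spin":0},{"hand":0.06,"z":-0.107,"x":0,"y":0,"spin":0},{"hand":0.06,"z":-0.107,"x":0,"y":0,"spin":0}]'
python3 -m handwheel '[{"hand":0.03,"z":0,"x":0,"y":0,"spin":0},{"hand":0.03,"z":0,"x":0,"y":0,"spin":0},{"hand":0.03,"z":0,"x":0,"y":0,"spin":0},{"hand":0.018,"z":0,"x":0,"y":0,"spin":0},{"hand":0.01,"z":0,"x":0,"y":0,"spin":0},{"hand":0.0,"z":0,"x":0,"y":0,"spin":0},{"hand":0.0,"z":0,"x":0,"y":0,"spin":0},{"hand":0.0,"z":0,"x":0,"y":0,"spin":0},{"hand":0.0,"z":0,"x":0,"y":0,"spin":0}]'
python3 -c "
from cell import state
import numpy as np
s=state();print(s['t'],s['eef_pos'],s['ft_force'],s['opening'],s['joints'])"
```

```text
t: 2.5
eef_pos: [474.4, 159.7, 232.3]
tcp_rot: [3.141, -0.0, 1.685]
ft_force: [0.8, 0.6, 0.5]
opening: 0.63
t: 3.25
eef_pos: [474.3, 159.3, 231.8]
tcp_rot: [3.141, -0.0, 1.684]
ft_force: [-1.4, 2.7, 1.0]
opening: 0.225
3.25 [474.3171609  159.31953264 231.77467472] [-1.43748182  2.66620387  0.95892552] 0.22528945865358962 [ 1.91740622e-01  3.10815931e-01  1.85396931e+00  5.15819315e-04
  9.76645560e-01 -1.49293300e+00]
```

Gripped: the opening is 21.4 mm. A small helper will print arc offsets for me to type.

```bash
cat > arc.py <<'E'
import numpy as np,sys
# arc.py phi0(deg) step(rad) n [radial correction mm]: shifts in mm
p,s,n=np.radians(float(sys.argv[1])),float(sys.argv[2]),int(sys.argv[3]); dr=float(sys.argv[4]) if len(sys.argv)>4 else 0
for k in range(1,n+1):
    q=p+k*s; d=50*np.array([np.cos(q)-np.cos(p),np.sin(q)-np.sin(p)])+dr*np.array([np.cos(q),np.sin(q)])*min(1,k/4)
    print(k,*np.round(d,1),round(4.77*k*s,1),"phi %.1f"%np.degrees(q))
E
cat > f.py <<'E'
import sys,numpy as np
from cell import state
s=state(); q=np.radians(float(sys.argv[1])); F=s["ft_force"]; r=np.array([np.cos(q),np.sin(q)]); t=np.array([-r[1],r[0]])
fr,ft=F[:2]@r,F[:2]@t
print("t %.2f pos %s Fout %.1f Ftan_resist %.1f Fz %.1f M %s"%(s["t"],np.round(s["eef_pos"],1),fr,-ft,F[2],np.round(s["moment"],2)))
lim=float(sys.argv[2]) if len(sys.argv)>2 else 99
sys.exit(1 if -ft>lim or abs(fr)>15 else 0)
E
python3 f.py 186.3; python3 arc.py 186.3 0.06 10
```

```text
t 3.25 pos [474.3 159.3 231.8] Fout 1.1 Ftan_resist 2.8 Fz 1.0 M [ 0.48  0.19 -0.01]
1 0.4 -3.0 0.3 phi 189.7
2 1.0 -5.9 0.6 phi 193.2
3 1.8 -8.8 0.9 phi 196.6
4 2.7 -11.7 1.1 phi 200.1
5 3.8 -14.4 1.4 phi 203.5
6 5.1 -17.2 1.7 phi 206.9
7 6.6 -19.8 2.0 phi 210.4
8 8.1 -22.3 2.3 phi 213.8
9 9.9 -24.8 2.6 phi 217.2
10 11.8 -27.1 2.9 phi 220.7
```

```bash
python3 -m handwheel '[{"hand":0,"x":0.0004,"y":-0.003,"z":0.0003,"spin":0},{"hand":0,"x":0.001,"y":-0.0059,"z":0.0006,"spin":0},{"hand":0,"x":0.0018,"y":-0.0088,"z":0.0009,"spin":0},{"hand":0,"x":0.0027,"y":-0.0117,"z":0.0011,"spin":0},{"hand":0,"x":0.0038,"y":-0.0144,"z":0.0014,"spin":0}]'; python3 f.py 203.5
python3 -m handwheel '[{"hand":0,"x":0.0013,"y":-0.0028,"z":0.0003,"spin":0},{"hand":0,"x":0.0028,"y":-0.0054,"z":0.0006,"spin":0},{"hand":0,"x":0.0043,"y":-0.0079,"z":0.0009,"spin":0},{"hand":0,"x":0.0061,"y":-0.0104,"z":0.0012,"spin":0},{"hand":0,"x":0.008,"y":-0.0127,"z":0.0015,"spin":0}]'; python3 f.py 220.7; python3 arc.py 220.7 0.06 10
```

```text
t: 3.67
eef_pos: [478.2, 144.4, 233.1]
tcp_rot: [-3.142, -0.0, 1.684]
ft_force: [-1.6, 3.9, 1.5]
opening: 0.222
t 3.67 pos [478.2 144.4 233.1] Fout -0.1 Ftan_resist 4.2 Fz 1.5 M [0.83 0.33 0.01]
t: 4.08
eef_pos: [486.2, 131.7, 234.5]
tcp_rot: [-3.141, -0.0, 1.684]
ft_force: [-2.8, 3.1, 2.3]
opening: 0.227
t 4.08 pos [486.2 131.7 234.5] Fout 0.1 Ftan_resist 4.2 Fz 2.3 M [0.77 0.54 0.02]
1 2.0 -2.2 0.3 phi 224.1
2 4.2 -4.3 0.6 phi 227.6
3 6.4 -6.3 0.9 phi 231.0
4 8.8 -8.1 1.1 phi 234.5
5 11.3 -9.7 1.4 phi 237.9
6 13.9 -11.3 1.7 phi 241.3
7 16.6 -12.6 2.0 phi 244.8
8 19.3 -13.8 2.3 phi 248.2
9 22.2 -14.8 2.6 phi 251.6
10 25.0 -15.7 2.9 phi 255.1
```

Radial force is about zero, so the circle fits well. Continuing.

```bash
python3 -m handwheel '[{"hand":0,"x":0.002,"y":-0.0022,"z":0.0003,"spin":0},{"hand":0,"x":0.0042,"y":-0.0043,"z":0.0006,"spin":0},{"hand":0,"x":0.0064,"y":-0.0063,"z":0.0009,"spin":0},{"hand":0,"x":0.0088,"y":-0.0081,"z":0.0011,"spin":0},{"hand":0,"x":0.0113,"y":-0.0097,"z":0.0014,"spin":0},{"hand":0,"x":0.0139,"y":-0.0113,"z":0.0017,"spin":0},{"hand":0,"x":0.0166,"y":-0.0126,"z":0.002,"spin":0},{"hand":0,"x":0.0193,"y":-0.0138,"z":0.0023,"spin":0},{"hand":0,"x":0.0222,"y":-0.0148,"z":0.0026,"spin":0},{"hand":0,"x":0.025,"y":-0.0157,"z":0.0029,"spin":0}]'; python3 f.py 255.1; python3 arc.py 255.1 0.08 14
```

```text
t: 4.92
eef_pos: [511.3, 116.1, 237.4]
tcp_rot: [-3.141, 0.0, 1.685]
ft_force: [-3.7, 1.4, 1.8]
opening: 0.228
t 4.92 pos [511.3 116.1 237.4] Fout -0.4 Ftan_resist 3.9 Fz 1.8 M [0.3  0.86 0.04]
1 3.9 -0.9 0.4 phi 259.7
2 7.9 -1.4 0.8 phi 264.3
3 11.9 -1.7 1.1 phi 268.9
4 15.9 -1.6 1.5 phi 273.4
5 19.8 -1.2 1.9 phi 278.0
6 23.8 -0.5 2.3 phi 282.6
7 27.6 0.6 2.7 phi 287.2
8 31.4 1.9 3.1 phi 291.8
9 35.1 3.5 3.4 phi 296.4
10 38.6 5.4 3.8 phi 300.9
11 41.9 7.6 4.2 phi 305.5
12 45.1 10.1 4.6 phi 310.1
13 48.0 12.8 5.0 phi 314.7
14 50.7 15.7 5.3 phi 319.3
```

```bash
python3 -m handwheel '[{"hand":0,"x":0.0039,"y":-0.0009,"z":0.0004,"spin":0},{"hand":0,"x":0.0079,"y":-0.0014,"z":0.0008,"spin":0},{"hand":0,"x":0.0119,"y":-0.0017,"z":0.0011,"spin":0},{"hand":0,"x":0.0159,"y":-0.0016,"z":0.0015,"spin":0},{"hand":0,"x":0.0198,"y":-0.0012,"z":0.0019,"spin":0},{"hand":0,"x":0.0238,"y":-0.0005,"z":0.0023,"spin":0},{"hand":0,"x":0.0276,"y":0.0006,"z":0.0027,"spin":0},{"hand":0,"x":0.0314,"y":0.0019,"z":0.0031,"spin":0},{"hand":0,"x":0.0351,"y":0.0035,"z":0.0034,"spin":0},{"hand":0,"x":0.0386,"y":0.0054,"z":0.0038,"spin":0},{"hand":0,"x":0.0419,"y":0.0076,"z":0.0042,"spin":0},{"hand":0,"x":0.0451,"y":0.0101,"z":0.0046,"spin":0},{"hand":0,"x":0.048,"y":0.0128,"z":0.005,"spin":0},{"hand":0,"x":0.0507,"y":0.0157,"z":0.0053,"spin":0}]'; python3 f.py 319.3; python3 arc.py 319.3 0.08 16
```

```text
t: 6.08
eef_pos: [562.2, 132.2, 242.8]
tcp_rot: [3.141, 0.0, 1.685]
ft_force: [-2.4, -2.2, 0.5]
opening: 0.228
t 6.08 pos [562.2 132.2 242.8] Fout -0.4 Ftan_resist 3.2 Fz 0.5 M [-0.61  0.62  0.03]
1 2.5 3.1 0.4 phi 323.9
2 4.7 6.5 0.8 phi 328.5
3 6.7 9.9 1.1 phi 333.1
4 8.3 13.6 1.5 phi 337.6
5 9.7 17.3 1.9 phi 342.2
6 10.8 21.2 2.3 phi 346.8
7 11.5 25.1 2.7 phi 351.4
8 12.0 29.1 3.1 phi 356.0
9 12.1 33.1 3.4 phi 360.6
10 11.9 37.1 3.8 phi 365.1
11 11.4 41.0 4.2 phi 369.7
12 10.5 45.0 4.6 phi 374.3
13 9.4 48.8 5.0 phi 378.9
14 8.0 52.5 5.3 phi 383.5
15 6.2 56.1 5.7 phi 388.1
16 4.2 59.6 6.1 phi 392.6
```

```bash
python3 -m handwheel '[{"hand":0,"x":0.0025,"y":0.0031,"z":0.0004,"spin":0},{"hand":0,"x":0.0047,"y":0.0065,"z":0.0008,"spin":0},{"hand":0,"x":0.0067,"y":0.0099,"z":0.0011,"spin":0},{"hand":0,"x":0.0083,"y":0.0136,"z":0.0015,"spin":0},{"hand":0,"x":0.0097,"y":0.0173,"z":0.0019,"spin":0},{"hand":0,"x":0.0108,"y":0.0212,"z":0.0023,"spin":0},{"hand":0,"x":0.0115,"y":0.0251,"z":0.0027,"spin":0},{"hand":0,"x":0.012,"y":0.0291,"z":0.0031,"spin":0},{"hand":0,"x":0.0121,"y":0.0331,"z":0.0034,"spin":0},{"hand":0,"x":0.0119,"y":0.0371,"z":0.0038,"spin":0},{"hand":0,"x":0.0114,"y":0.041,"z":0.0042,"spin":0},{"hand":0,"x":0.0105,"y":0.045,"z":0.0046,"spin":0},{"hand":0,"x":0.0094,"y":0.0488,"z":0.005,"spin":0},{"hand":0,"x":0.008,"y":0.0525,"z":0.0053,"spin":0},{"hand":0,"x":0.0062,"y":0.0561,"z":0.0057,"spin":0},{"hand":0,"x":0.0042,"y":0.0596,"z":0.0061,"spin":0}]'; python3 f.py 392.6; python3 arc.py 392.6 0.08 18
```

```text
t: 7.42
eef_pos: [566.0, 192.0, 249.0]
tcp_rot: [3.141, -0.0, 1.684]
ft_force: [2.0, -4.3, 3.1]
opening: 0.223
t 7.42 pos [566. 192. 249.] Fout -0.7 Ftan_resist 4.7 Fz 3.1 M [-0.88 -0.26 -0.03]
1 -2.3 3.3 0.4 phi 397.2
2 -4.8 6.4 0.8 phi 401.8
3 -7.6 9.2 1.1 phi 406.4
4 -10.6 11.9 1.5 phi 410.9
5 -13.8 14.3 1.9 phi 415.5
6 -17.2 16.4 2.3 phi 420.1
7 -20.7 18.3 2.7 phi 424.7
8 -24.4 19.8 3.1 phi 429.3
9 -28.2 21.1 3.4 phi 433.9
10 -32.1 22.0 3.8 phi 438.4
11 -36.0 22.7 4.2 phi 443.0
12 -40.0 23.0 4.6 phi 447.6
13 -44.0 23.0 5.0 phi 452.2
14 -48.0 22.7 5.3 phi 456.8
15 -52.0 22.1 5.7 phi 461.4
16 -55.9 21.1 6.1 phi 465.9
17 -59.7 19.9 6.5 phi 470.5
18 -63.3 18.3 6.9 phi 475.1
```

```bash
python3 -m handwheel '[{"hand":0,"x":-0.0023,"y":0.0033,"z":0.0004,"spin":0},{"hand":0,"x":-0.0048,"y":0.0064,"z":0.0008,"spin":0},{"hand":0,"x":-0.0076,"y":0.0092,"z":0.0011,"spin":0},{"hand":0,"x":-0.0106,"y":0.0119,"z":0.0015,"spin":0},{"hand":0,"x":-0.0138,"y":0.0143,"z":0.0019,"spin":0},{"hand":0,"x":-0.0172,"y":0.0164,"z":0.0023,"spin":0},{"hand":0,"x":-0.0207,"y":0.0183,"z":0.0027,"spin":0},{"hand":0,"x":-0.0244,"y":0.0198,"z":0.0031,"spin":0},{"hand":0,"x":-0.0282,"y":0.0211,"z":0.0034,"spin":0},{"hand":0,"x":-0.0321,"y":0.022,"z":0.0038,"spin":0},{"hand":0,"x":-0.036,"y":0.0227,"z":0.0042,"spin":0},{"hand":0,"x":-0.04,"y":0.023,"z":0.0046,"spin":0},{"hand":0,"x":-0.044,"y":0.023,"z":0.005,"spin":0},{"hand":0,"x":-0.048,"y":0.0227,"z":0.0053,"spin":0},{"hand":0,"x":-0.052,"y":0.0221,"z":0.0057,"spin":0},{"hand":0,"x":-0.0559,"y":0.0211,"z":0.0061,"spin":0},{"hand":0,"x":-0.0597,"y":0.0199,"z":0.0065,"spin":0},{"hand":0,"x":-0.0633,"y":0.0183,"z":0.0069,"spin":0}]'; python3 f.py 475.1; 
for p in 475.1 479.7 484.3 488.9 493.4 498.0 502.6 507.2 511.8 516.4 ; do python3 arc.py $p 0.04 2; done
```

```text
t: 8.92
eef_pos: [502.3, 210.0, 255.8]
tcp_rot: [3.142, -0.0, 1.684]
ft_force: [3.9, 1.5, 1.7]
opening: 0.226
t 8.92 pos [502.3 210.  255.8] Fout -0.3 Ftan_resist 4.2 Fz 1.7 M [ 0.12 -0.86 -0.01]
1 -1.8 -0.9 0.2 phi 477.4
2 -3.6 -1.8 0.4 phi 479.7
1 -1.7 -1.0 0.2 phi 482.0
2 -3.4 -2.1 0.4 phi 484.3
1 -1.6 -1.2 0.2 phi 486.6
2 -3.2 -2.4 0.4 phi 488.9
1 -1.5 -1.3 0.2 phi 491.2
2 -3.0 -2.6 0.4 phi 493.5
1 -1.4 -1.4 0.2 phi 495.7
2 -2.8 -2.9 0.4 phi 498.0
1 -1.3 -1.5 0.2 phi 500.3
2 -2.6 -3.1 0.4 phi 502.6
1 -1.2 -1.6 0.2 phi 504.9
2 -2.3 -3.3 0.4 phi 507.2
1 -1.0 -1.7 0.2 phi 509.5
2 -2.0 -3.4 0.4 phi 511.8
1 -0.9 -1.8 0.2 phi 514.1
2 -1.7 -3.6 0.4 phi 516.4
1 -0.8 -1.8 0.2 phi 518.7
2 -1.5 -3.7 0.4 phi 521.0
```

Now the feeling phase: short literal moves, each followed by a force check that stops the chain.

```bash
M="python3 -m handwheel"
python3 -m handwheel '[{"hand":0,"x":-0.0018,"y":-0.0009,"z":0.0002,"spin":0},{"hand":0,"x":-0.0036,"y":-0.0018,"z":0.0004,"spin":0}]' >/dev/null && python3 f.py 479.7 7.5 && python3 -m handwheel '[{"hand":0,"x":-0.0017,"y":-0.001,"z":0.0002,"spin":0},{"hand":0,"x":-0.0034,"y":-0.0021,"z":0.0004,"spin":0}]' >/dev/null && python3 f.py 484.3 7.5 && python3 -m handwheel '[{"hand":0,"x":-0.0016,"y":-0.0012,"z":0.0002,"spin":0},{"hand":0,"x":-0.0032,"y":-0.0024,"z":0.0004,"spin":0}]' >/dev/null && python3 f.py 488.9 7.5 && python3 -m handwheel '[{"hand":0,"x":-0.0015,"y":-0.0013,"z":0.0002,"spin":0},{"hand":0,"x":-0.003,"y":-0.0026,"z":0.0004,"spin":0}]' >/dev/null && python3 f.py 493.4 7.5 && python3 -m handwheel '[{"hand":0,"x":-0.0014,"y":-0.0014,"z":0.0002,"spin":0},{"hand":0,"x":-0.0028,"y":-0.0029,"z":0.0004,"spin":0}]' >/dev/null && python3 f.py 498 7.5 && python3 -m handwheel '[{"hand":0,"x":-0.0013,"y":-0.0015,"z":0.0002,"spin":0},{"hand":0,"x":-0.0026,"y":-0.0031,"z":0.0004,"spin":0}]' >/dev/null && python3 f.py 502.6 7.5 && python3 -m handwheel '[{"hand":0,"x":-0.0012,"y":-0.0016,"z":0.0002,"spin":0},{"hand":0,"x":-0.0023,"y":-0.0033,"z":0.0004,"spin":0}]' >/dev/null && python3 f.py 507.2 7.5 && python3 -m handwheel '[{"hand":0,"x":-0.001,"y":-0.0017,"z":0.0002,"spin":0},{"hand":0,"x":-0.002,"y":-0.0034,"z":0.0004,"spin":0}]' >/dev/null && python3 f.py 511.8 7.5 && for p in 511.8 516.4 521 525.5 530.1 534.7 539.3 543.9 548.5 553; do python3 arc.py $p 0.04 2; done
```

```text
t 9.08 pos [498.9 208.1 256.2] Fout -1.6 Ftan_resist 3.9 Fz 1.7 M [ 0.21 -0.78  0.03]
t 9.25 pos [495.6 206.  256.5] Fout -0.4 Ftan_resist 3.9 Fz 1.4 M [ 0.33 -0.79 -0.01]
t 9.42 pos [492.4 203.6 256.9] Fout -1.2 Ftan_resist 3.6 Fz 1.6 M [ 0.33 -0.73 -0.02]
t 9.58 pos [489.4 201.  257.3] Fout -0.9 Ftan_resist 2.8 Fz 1.5 M [ 0.44 -0.68  0.03]
t 9.75 pos [486.5 198.  257.7] Fout -0.4 Ftan_resist 3.9 Fz 1.5 M [ 0.53 -0.63 -0.01]
t 9.92 pos [483.9 194.9 258.1] Fout -0.7 Ftan_resist 3.2 Fz 0.9 M [ 0.52 -0.65 -0.  ]
t 10.08 pos [481.6 191.6 258.5] Fout -1.0 Ftan_resist 4.0 Fz 0.7 M [ 0.64 -0.53  0.  ]
t 10.25 pos [479.6 188.2 258.9] Fout -0.9 Ftan_resist 3.5 Fz 0.6 M [ 0.69 -0.51 -0.02]
1 -0.9 -1.8 0.2 phi 514.1
2 -1.7 -3.6 0.4 phi 516.4
1 -0.8 -1.8 0.2 phi 518.7
2 -1.5 -3.7 0.4 phi 521.0
1 -0.6 -1.9 0.2 phi 523.3
2 -1.1 -3.8 0.4 phi 525.6
1 -0.5 -1.9 0.2 phi 527.8
2 -0.8 -3.9 0.4 phi 530.1
1 -0.3 -2.0 0.2 phi 532.4
2 -0.5 -4.0 0.4 phi 534.7
1 -0.1 -2.0 0.2 phi 537.0
2 -0.2 -4.0 0.4 phi 539.3
1 0.0 -2.0 0.2 phi 541.6
2 0.1 -4.0 0.4 phi 543.9
1 0.2 -2.0 0.2 phi 546.2
2 0.4 -4.0 0.4 phi 548.5
1 0.3 -2.0 0.2 phi 550.8
2 0.7 -3.9 0.4 phi 553.1
1 0.5 -1.9 0.2 phi 555.3
2 1.1 -3.9 0.4 phi 557.6
```

```bash
python3 -m handwheel '[{"hand":0,"x":-0.0009,"y":-0.0018,"z":0.0002,"spin":0},{"hand":0,"x":-0.0017,"y":-0.0036,"z":0.0004,"spin":0}]' >/dev/null && python3 f.py 516.4 7.5 && python3 -m handwheel '[{"hand":0,"x":-0.0008,"y":-0.0018,"z":0.0002,"spin":0},{"hand":0,"x":-0.0015,"y":-0.0037,"z":0.0004,"spin":0}]' >/dev/null && python3 f.py 521 7.5 && python3 -m handwheel '[{"hand":0,"x":-0.0006,"y":-0.0019,"z":0.0002,"spin":0},{"hand":0,"x":-0.0011,"y":-0.0038,"z":0.0004,"spin":0}]' >/dev/null && python3 f.py 525.6 7.5 && python3 -m handwheel '[{"hand":0,"x":-0.0005,"y":-0.0019,"z":0.0002,"spin":0},{"hand":0,"x":-0.0008,"y":-0.0039,"z":0.0004,"spin":0}]' >/dev/null && python3 f.py 530.1 7.5 && python3 -m handwheel '[{"hand":0,"x":-0.0003,"y":-0.002,"z":0.0002,"spin":0},{"hand":0,"x":-0.0005,"y":-0.004,"z":0.0004,"spin":0}]' >/dev/null && python3 f.py 534.7 7.5 && python3 -m handwheel '[{"hand":0,"x":-0.0001,"y":-0.002,"z":0.0002,"spin":0},{"hand":0,"x":-0.0002,"y":-0.004,"z":0.0004,"spin":0}]' >/dev/null && python3 f.py 539.3 7.5 && python3 -m handwheel '[{"hand":0,"x":0,"y":-0.002,"z":0.0002,"spin":0},{"hand":0,"x":0.0001,"y":-0.004,"z":0.0004,"spin":0}]' >/dev/null && python3 f.py 543.9 7.5 && python3 -m handwheel '[{"hand":0,"x":0.0002,"y":-0.002,"z":0.0002,"spin":0},{"hand":0,"x":0.0004,"y":-0.004,"z":0.0004,"spin":0}]' >/dev/null && python3 f.py 548.5 7.5 && python3 -m handwheel '[{"hand":0,"x":0.0003,"y":-0.002,"z":0.0002,"spin":0},{"hand":0,"x":0.0007,"y":-0.0039,"z":0.0003,"spin":0}]' >/dev/null && python3 f.py 553.1 7.5 && python3 -m handwheel '[{"hand":0,"x":0.0005,"y":-0.0019,"z":0.0002,"spin":0},{"hand":0,"x":0.0011,"y":-0.0039,"z":0.0003,"spin":0}]' >/dev/null && python3 f.py 557.6 7.5 && for p in 557.6 562.2 566.8 571.4 576 580.6 585.2 589.7 594.3 598.9; do python3 arc.py $p 0.04 2; done
```

```text
t 10.42 pos [477.9 184.6 259.3] Fout -1.0 Ftan_resist 4.2 Fz 0.2 M [ 0.74 -0.44  0.03]
t 10.58 pos [476.5 180.9 259.7] Fout -0.7 Ftan_resist 4.4 Fz 0.2 M [ 0.75 -0.38  0.07]
t 10.75 pos [475.3 177.1 260.1] Fout -0.9 Ftan_resist 3.8 Fz 0.2 M [ 0.73 -0.34  0.01]
t 10.92 pos [474.5 173.2 260.5] Fout -0.2 Ftan_resist 3.5 Fz -0.9 M [ 0.8  -0.26  0.02]
t 11.08 pos [474.1 169.2 260.9] Fout -1.6 Ftan_resist 3.4 Fz -0.2 M [ 0.82 -0.17 -0.  ]
t 11.25 pos [473.9 165.1 261.3] Fout -0.9 Ftan_resist 4.2 Fz 0.0 M [ 0.82 -0.09 -0.  ]
t 11.42 pos [474.  161.2 261.7] Fout -0.3 Ftan_resist 4.4 Fz -1.0 M [ 0.8  -0.06  0.01]
t 11.58 pos [474.4 157.1 262.1] Fout -1.2 Ftan_resist 4.0 Fz -1.6 M [0.83 0.01 0.08]
t 11.75 pos [475.2 153.2 262.4] Fout -0.3 Ftan_resist 3.6 Fz -0.3 M [ 0.82  0.06 -0.01]
t 11.92 pos [476.3 149.4 262.8] Fout -0.3 Ftan_resist 3.8 Fz -0.5 M [0.77 0.18 0.06]
1 0.6 -1.9 0.2 phi 559.9
2 1.4 -3.8 0.4 phi 562.2
1 0.8 -1.8 0.2 phi 564.5
2 1.7 -3.6 0.4 phi 566.8
1 0.9 -1.8 0.2 phi 569.1
2 1.9 -3.5 0.4 phi 571.4
1 1.1 -1.7 0.2 phi 573.7
2 2.2 -3.3 0.4 phi 576.0
1 1.2 -1.6 0.2 phi 578.3
2 2.5 -3.1 0.4 phi 580.6
1 1.3 -1.5 0.2 phi 582.9
2 2.7 -2.9 0.4 phi 585.2
1 1.4 -1.4 0.2 phi 587.5
2 2.9 -2.7 0.4 phi 589.8
1 1.6 -1.3 0.2 phi 592.0
2 3.2 -2.5 0.4 phi 594.3
1 1.6 -1.1 0.2 phi 596.6
2 3.3 -2.2 0.4 phi 598.9
1 1.7 -1.0 0.2 phi 601.2
2 3.5 -1.9 0.4 phi 603.5
```

```bash
python3 -m handwheel '[{"hand":0,"x":0.0006,"y":-0.0019,"z":0.0002,"spin":0},{"hand":0,"x":0.0014,"y":-0.0038,"z":0.0004,"spin":0}]' >/dev/null && python3 f.py 562.2 7.5 && python3 -m handwheel '[{"hand":0,"x":0.0008,"y":-0.0018,"z":0.0002,"spin":0},{"hand":0,"x":0.0017,"y":-0.0036,"z":0.0004,"spin":0}]' >/dev/null && python3 f.py 566.8 7.5 && python3 -m handwheel '[{"hand":0,"x":0.0009,"y":-0.0018,"z":0.0002,"spin":0},{"hand":0,"x":0.0019,"y":-0.0035,"z":0.0003,"spin":0}]' >/dev/null && python3 f.py 571.4 7.5 && python3 -m handwheel '[{"hand":0,"x":0.0011,"y":-0.0017,"z":0.0002,"spin":0},{"hand":0,"x":0.0022,"y":-0.0033,"z":0.0004,"spin":0}]' >/dev/null && python3 f.py 576 7.5 && python3 -m handwheel '[{"hand":0,"x":0.0012,"y":-0.0016,"z":0.0002,"spin":0},{"hand":0,"x":0.0025,"y":-0.0031,"z":0.0004,"spin":0}]' >/dev/null && python3 f.py 580.6 7.5 && python3 -m handwheel '[{"hand":0,"x":0.0013,"y":-0.0015,"z":0.0002,"spin":0},{"hand":0,"x":0.0027,"y":-0.0029,"z":0.0003,"spin":0}]' >/dev/null && python3 f.py 585.2 7.5 && python3 -m handwheel '[{"hand":0,"x":0.0014,"y":-0.0014,"z":0.0002,"spin":0},{"hand":0,"x":0.0029,"y":-0.0027,"z":0.0004,"spin":0}]' >/dev/null && python3 f.py 589.8 7.5 && python3 -m handwheel '[{"hand":0,"x":0.0016,"y":-0.0013,"z":0.0002,"spin":0},{"hand":0,"x":0.0032,"y":-0.0025,"z":0.0004,"spin":0}]' >/dev/null && python3 f.py 594.3 7.5 && python3 -m handwheel '[{"hand":0,"x":0.0016,"y":-0.0011,"z":0.0002,"spin":0},{"hand":0,"x":0.0033,"y":-0.0022,"z":0.0004,"spin":0}]' >/dev/null && python3 f.py 598.9 7.5 && python3 -m handwheel '[{"hand":0,"x":0.0017,"y":-0.001,"z":0.0002,"spin":0},{"hand":0,"x":0.0035,"y":-0.0019,"z":0.0003,"spin":0}]' >/dev/null && python3 f.py 603.5 7.5 ; for p in 603.5 608.1 612.7 617.2 621.8 626.4 631 635.6 640.2 644.7; do python3 arc.py $p 0.04 2; done
```

```text
t 12.08 pos [477.7 145.6 263.2] Fout -0.4 Ftan_resist 4.1 Fz -0.5 M [ 0.78  0.27 -0.01]
t 12.25 pos [479.4 141.9 263.6] Fout -0.1 Ftan_resist 4.0 Fz 0.5 M [0.77 0.35 0.04]
t 12.42 pos [481.3 138.4 263.9] Fout 0.0 Ftan_resist 3.6 Fz 0.6 M [ 0.73  0.4  -0.01]
t 12.58 pos [483.5 135.1 264.3] Fout 0.3 Ftan_resist 4.0 Fz 0.2 M [ 0.67  0.48 -0.02]
t 12.75 pos [486.  132.  264.7] Fout 0.4 Ftan_resist 3.8 Fz 0.1 M [ 0.72  0.54 -0.04]
t 12.92 pos [488.8 129.2 265. ] Fout 0.6 Ftan_resist 4.2 Fz 1.2 M [0.56 0.59 0.  ]
t 13.08 pos [491.7 126.5 265.4] Fout 0.7 Ftan_resist 5.0 Fz 0.6 M [ 0.53  0.63 -0.06]
t 13.25 pos [494.7 124.1 265.7] Fout -0.7 Ftan_resist 7.0 Fz -1.2 M [0.96 1.11 0.01]
t 13.42 pos [497.2 122.3 265.7] Fout -1.7 Ftan_resist 11.6 Fz -1.0 M [ 1.48  1.83 -0.02]
1 1.8 -0.9 0.2 phi 605.8
2 3.6 -1.6 0.4 phi 608.1
1 1.9 -0.7 0.2 phi 610.4
2 3.8 -1.3 0.4 phi 612.7
1 1.9 -0.6 0.2 phi 615.0
2 3.9 -1.0 0.4 phi 617.3
1 2.0 -0.4 0.2 phi 619.5
2 3.9 -0.7 0.4 phi 621.8
1 2.0 -0.2 0.2 phi 624.1
2 4.0 -0.4 0.4 phi 626.4
1 2.0 -0.1 0.2 phi 628.7
2 4.0 -0.1 0.4 phi 631.0
1 2.0 0.1 0.2 phi 633.3
2 4.0 0.2 0.4 phi 635.6
1 2.0 0.2 0.2 phi 637.9
2 4.0 0.5 0.4 phi 640.2
1 2.0 0.4 0.2 phi 642.5
2 3.9 0.9 0.4 phi 644.8
1 1.9 0.5 0.2 phi 647.0
2 3.8 1.2 0.4 phi 649.3
```

The stop is reached: 5.0, then 7.0, then 11.6 N, and the rise has ended. I'll hold briefly to read the steady force, then trim.

```bash
python3 -m handwheel '[{"hand":0,"x":0.0006,"y":-0.0004,"z":0,"spin":0},{"hand":0,"x":0.0006,"y":-0.0004,"z":0,"spin":0}]' >/dev/null;python3 f.py 599.5
python3 -m handwheel '[{"hand":0,"x":0.0003,"y":-0.0002,"z":0,"spin":0}]' >/dev/null;python3 f.py 600
```

```text
t 13.58 pos [497.5 122.  265.6] Fout -1.3 Ftan_resist 11.3 Fz 0.7 M [ 1.55  1.88 -0.05]
t 13.67 pos [497.7 121.9 265.6] Fout -2.2 Ftan_resist 11.6 Fz 2.1 M [1.58 1.9  0.02]
```

```bash
python3 -m handwheel '[{"hand":0,"x":0.0007,"y":-0.0005,"z":0,"spin":0},{"hand":0,"x":0.0013,"y":-0.0009,"z":0,"spin":0},{"hand":0,"x":0.0013,"y":-0.0009,"z":0,"spin":0}]' >/dev/null;python3 f.py 601.5
python3 -m handwheel '[{"hand":0,"x":0.0,"y":0,"z":0,"spin":0},{"hand":0,"x":0.0,"y":0,"z":0,"spin":0}]' >/dev/null;python3 f.py 601.5
```

```text
t 13.92 pos [498.8 121.1 265.6] Fout -2.2 Ftan_resist 12.9 Fz 1.2 M [1.83 2.21 0.06]
t 14.08 pos [498.7 121.2 265.6] Fout -2.6 Ftan_resist 13.5 Fz 0.7 M [1.78 2.2  0.02]
```

```bash
python3 -m handwheel '[{"hand":0,"x":0.0008,"y":-0.0005,"z":0,"spin":0},{"hand":0,"x":0.0008,"y":-0.0005,"z":0,"spin":0},{"hand":0,"x":0.0008,"y":-0.0005,"z":0,"spin":0}]' >/dev/null;python3 f.py 602
python3 -m handwheel '[{"hand":0,"x":0.0,"y":0,"z":0,"spin":0},{"hand":0,"x":0.0,"y":0,"z":0,"spin":0},{"hand":0,"x":0.0,"y":0,"z":0,"spin":0}]' >/dev/null;python3 f.py 602
python3 -m handwheel '[{"hand":0,"x":0.0,"y":0,"z":0,"spin":0},{"hand":0,"x":0.0,"y":0,"z":0,"spin":0},{"hand":0,"x":0.0,"y":0,"z":0,"spin":0},{"hand":0,"x":0.0,"y":0,"z":0,"spin":0}]' >/dev/null;python3 f.py 602; python3 arc.py 602 -0.04 4
```

```text
t 14.33 pos [499.3 120.8 265.6] Fout -3.1 Ftan_resist 15.4 Fz 2.5 M [1.85 2.31 0.  ]
t 14.58 pos [499.3 120.8 265.6] Fout -1.7 Ftan_resist 13.0 Fz 2.2 M [1.89 2.31 0.06]
t 14.92 pos [499.3 120.8 265.6] Fout -2.3 Ftan_resist 13.8 Fz 1.6 M [1.9  2.28 0.01]
1 -1.7 1.0 -0.2 phi 599.7
2 -3.5 2.0 -0.4 phi 597.4
3 -5.1 3.1 -0.6 phi 595.1
4 -6.7 4.3 -0.8 phi 592.8
```

Held for about 1 s in all at 13–15 N (≈0.7 N m), without forcing. Next I unwind the spring about 6 mm so the wheel does not kick, then open and lift.

```bash
python3 -m handwheel '[{"hand":0,"x":-0.0017,"y":0.001,"z":0,"spin":0},{"hand":0,"x":-0.0035,"y":0.002,"z":0,"spin":0},{"hand":0,"x":-0.0051,"y":0.0031,"z":0,"spin":0},{"hand":0,"x":-0.0051,"y":0.0031,"z":0,"spin":0}]' >/dev/null;python3 f.py 595
python3 -m handwheel '[{"hand":0.05,"x":0,"y":0,"z":0,"spin":0},{"hand":0.05,"x":0,"y":0,"z":0,"spin":0},{"hand":0.05,"x":0,"y":0,"z":0,"spin":0},{"hand":0.05,"x":0,"y":0,"z":0,"spin":0},{"hand":0.05,"x":0,"y":0,"z":0,"spin":0}]';python3 f.py 595
```

```text
t 15.25 pos [495.2 123.5 265.8] Fout -1.7 Ftan_resist 7.7 Fz -1.0 M [1.06 1.11 0.05]
t: 15.67
eef_pos: [496.4, 122.8, 266.3]
tcp_rot: [3.141, 0.0, 1.684]
ft_force: [-0.6, 0.1, 0.6]
opening: 0.503
t 15.67 pos [496.4 122.8 266.3] Fout 0.2 Ftan_resist 0.5 Fz 0.6 M [ 0.05 -0.06  0.05]
```

```bash
python3 -m handwheel '[{"hand":0.05,"x":0,"y":0,"z":0.025,"spin":0},{"hand":0.05,"x":0,"y":0,"z":0.055,"spin":0},{"hand":0.06,"x":0,"y":0,"z":0.08,"spin":0},{"hand":0.06,"x":0,"y":0,"z":0.08,"spin":0},{"hand":0.06,"x":0.01,"y":-0.035,"z":0.08,"spin":-1.4},{"hand":0.06,"x":0.02,"y":-0.07,"z":0.08,"spin":-2.8},{"hand":0.06,"x":0.0316,"y":-0.0986,"z":0.08,"spin":-4.2},{"hand":0.06,"x":0.0316,"y":-0.0986,"z":0.08,"spin":-5.6},{"hand":0.06,"x":0.0316,"y":-0.0986,"z":0.08,"spin":-7},{"hand":0.06,"x":0.0316,"y":-0.0986,"z":0.08,"spin":-8.4},{"hand":0.06,"x":0.0316,"y":-0.0986,"z":0.08,"spin":-9.8},{"hand":0.06,"x":0.0316,"y":-0.0986,"z":0.08,"spin":-11.2},{"hand":0.06,"x":0.0316,"y":-0.0986,"z":0.08,"spin":-12.6},{"hand":0.06,"x":0.0316,"y":-0.0986,"z":0.08,"spin":-14},{"hand":0.06,"x":0.0316,"y":-0.0986,"z":0.08,"spin":-15.4},{"hand":0.06,"x":0.0316,"y":-0.0986,"z":0.08,"spin":-16.8},{"hand":0.06,"x":0.0316,"y":-0.0986,"z":0.08,"spin":-18.2},{"hand":0.06,"x":0.0316,"y":-0.0986,"z":0.08,"spin":-19},{"hand":0.06,"x":0.0316,"y":-0.0986,"z":0.08,"spin":-19},{"hand":0.06,"x":0.0316,"y":-0.0986,"z":0.08,"spin":-19}]'
python3 -c "
from h import *
import cv2
c=read_camera('side');cv2.imwrite('pics/s2.png',cv2.resize(c['img'][130:330,230:400,::-1],None,fx=3,fy=3,interpolation=cv2.INTER_CUBIC))"
```

```text
t: 17.33
eef_pos: [527.6, 24.3, 345.8]
tcp_rot: [3.141, 0.0, 0.029]
ft_force: [-0.2, 0.0, 0.7]
opening: 0.627
```

View pics/s2.png

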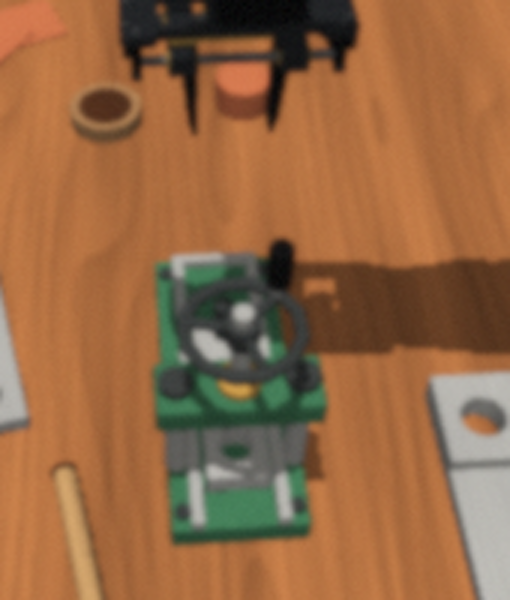

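The wheel is up, the spindle hole shows empty, and the wide body lies across the press (clear of the wheel). Next I descend over the post and grip it.

```bash
python3 -m handwheel '[{"hand":0.06,"x":0,"y":0,"z":-0.035,"spin":0},{"hand":0.06,"x":0,"y":0,"z":-0.07,"spin":0},{"hand":0.06,"x":0,"y":0,"z":-0.105,"spin":0},{"hand":0.06,"x":0,"y":0,"z":-0.14,"spin":0},{"hand":0.06,"x":0,"y":0,"z":-0.17,"spin":0},{"hand":0.06,"x":0,"y":0,"z":-0.2,"spin":0},{"hand":0.06,"x":0,"y":0,"z":-0.225,"spin":0},{"hand":0.06,"x":0,"y":0,"z":-0.245,"spin":0},{"hand":0.06,"x":0,"y":0,"z":-0.262,"spin":0},{"hand":0.06,"x":0,"y":0,"z":-0.273,"spin":0},{"hand":0.06,"x":0,"y":0,"z":-0.278,"spin":0},{"hand":0.06,"x":0,"y":0,"z":-0.278,"spin":0},{"hand":0.06,"x":0,"y":0,"z":-0.278,"spin":0}]'
python3 -m handwheel '[{"hand":0.03,"x":0,"y":0,"z":0,"spin":0},{"hand":0.025,"x":0,"y":0,"z":0,"spin":0},{"hand":0.02,"x":0,"y":0,"z":0,"spin":0},{"hand":0.01,"x":0,"y":0,"z":0,"spin":0},{"hand":0,"x":0,"y":0,"z":0,"spin":0},{"hand":0,"x":0,"y":0,"z":0,"spin":0},{"hand":0,"x":0,"y":0,"z":0,"spin":0},{"hand":0,"x":0,"y":0,"z":0,"spin":0},{"hand":0,"x":0,"y":0,"z":0,"spin":0}]'
```

```text
t: 18.47
eef_pos: [527.8, 24.4, 68.4]
tcp_rot: [3.142, -0.0, 0.027]
ft_force: [-0.3, 0.5, 0.5]
opening: 0.629
t: 19.22
eef_pos: [527.8, 24.4, 68.3]
tcp_rot: [3.142, -0.0, 0.026]
ft_force: [0.4, 0.5, 1.6]
opening: 0.203
```

```bash
python3 -m handwheel '[{"hand":0,"x":0.0001,"y":-0.004,"z":0,"spin":0},{"hand":0,"x":0.0002,"y":-0.01,"z":0,"spin":0},{"hand":0,"x":0.0004,"y":-0.017,"z":0,"spin":0}]'
python3 -m handwheel '[{"hand":0,"x":0.0002,"y":-0.008,"z":0,"spin":0},{"hand":0,"x":0.0004,"y":-0.016,"z":0,"spin":0},{"hand":0,"x":0.0005,"y":-0.024,"z":0,"spin":0},{"hand":0,"x":0.0007,"y":-0.032,"z":0,"spin":0},{"hand":0,"x":0.0009,"y":-0.04,"z":0,"spin":0},{"hand":0,"x":0.0011,"y":-0.048,"z":0,"spin":0},{"hand":0,"x":0.0012,"y":-0.054,"z":0,"spin":0},{"hand":0,"x":0.0013,"y":-0.059,"z":0,"spin":0},{"hand":0,"x":0.0013,"y":-0.061,"z":0,"spin":0}]'
```

```text
t: 19.47
eef_pos: [527.9, 7.9, 68.3]
tcp_rot: [-3.141, -0.0, 0.027]
ft_force: [-0.4, 5.2, 3.0]
opening: 0.207
t: 20.22
eef_pos: [529.2, -53.7, 68.3]
tcp_rot: [-3.141, 0.0, 0.026]
ft_force: [0.5, 6.2, 3.2]
opening: 0.208
```

```bash
cat > g.py <<'E'
import sys,numpy as np
from cell import state
s=state(); print("t %.2f"%s["t"],np.round(s["eef_pos"],1),np.round(s["ft_force"],1)); sys.exit(s["ft_force"][1]>12)
E
python3 -m handwheel '[{"hand":0,"x":0.0,"y":-0.001,"z":0,"spin":0},{"hand":0,"x":0.0,"y":-0.002,"z":0,"spin":0}]' >/dev/null && python3 g.py && python3 -m handwheel '[{"hand":0,"x":0.0001,"y":-0.001,"z":0,"spin":0},{"hand":0,"x":0.0001,"y":-0.002,"z":0,"spin":0}]' >/dev/null && python3 g.py && python3 -m handwheel '[{"hand":0,"x":0.0,"y":-0.001,"z":0,"spin":0},{"hand":0,"x":0.0,"y":-0.002,"z":0,"spin":0}]' >/dev/null && python3 g.py && python3 -m handwheel '[{"hand":0,"x":0.0,"y":-0.001,"z":0,"spin":0},{"hand":0,"x":0.0,"y":-0.0015,"z":0,"spin":0}]' >/dev/null && python3 g.py && python3 -m handwheel '[{"hand":0,"x":0.0,"y":-0.001,"z":0,"spin":0},{"hand":0,"x":0.0,"y":-0.0015,"z":0,"spin":0}]' >/dev/null && python3 g.py && python3 -m handwheel '[{"hand":0,"x":0.0,"y":-0.001,"z":0,"spin":0},{"hand":0,"x":0.0,"y":-0.0015,"z":0,"spin":0}]' >/dev/null && python3 g.py
```

```text
t 20.38 [529.3 -55.3  68.3] [1.5 5.9 3.4]False
```

```bash
sed -i 's/sys.exit(s\["ft_force"\]\[1\]>12)/sys.exit(int(s["ft_force"][1]>12))/' g.py
python3 -m handwheel '[{"hand":0,"x":0.0001,"y":-0.001,"z":0,"spin":0},{"hand":0,"x":0.0001,"y":-0.002,"z":0,"spin":0}]' >/dev/null && python3 g.py && python3 -m handwheel '[{"hand":0,"x":0.0,"y":-0.001,"z":0,"spin":0},{"hand":0,"x":0.0,"y":-0.002,"z":0,"spin":0}]' >/dev/null && python3 g.py && python3 -m handwheel '[{"hand":0,"x":0.0,"y":-0.001,"z":0,"spin":0},{"hand":0,"x":0.0,"y":-0.0015,"z":0,"spin":0}]' >/dev/null && python3 g.py && python3 -m handwheel '[{"hand":0,"x":0.0,"y":-0.001,"z":0,"spin":0},{"hand":0,"x":0.0,"y":-0.0015,"z":0,"spin":0}]' >/dev/null && python3 g.py && python3 -m handwheel '[{"hand":0,"x":0.0,"y":-0.001,"z":0,"spin":0},{"hand":0,"x":0.0,"y":-0.0015,"z":0,"spin":0}]' >/dev/null && python3 g.py && python3 -m handwheel '[{"hand":0,"x":0.0,"y":-0.001,"z":0,"spin":0},{"hand":0,"x":0.0,"y":-0.0015,"z":0,"spin":0}]' >/dev/null && python3 g.py
```

```text
t 20.55 [529.3 -57.1  68.3] [0.3 6.6 3.8]
t 20.72 [529.3 -59.1  68.3] [0.1 5.4 3.4]
t 20.88 [529.3 -60.2  68.3] [ 0.7 14.6  4.1]
```

The plate meets the stop bar: 14.6 N after 84.6 mm of travel. Settle, then open, lift clear and look.

```bash
python3 -m handwheel '[{"hand":0,"x":0,"y":-0.0005,"z":0,"spin":0},{"hand":0,"x":0,"y":-0.0005,"z":0,"spin":0},{"hand":0,"x":0,"y":-0.0005,"z":0,"spin":0}]'
python3 -m handwheel '[{"hand":0.03,"x":0,"y":0,"z":0,"spin":0},{"hand":0.05,"x":0,"y":0,"z":0,"spin":0},{"hand":0.05,"x":0,"y":0,"z":0,"spin":0},{"hand":0.05,"x":0,"y":0,"z":0,"spin":0},{"hand":0.05,"x":0,"y":0,"z":0,"spin":0},{"hand":0.05,"x":0,"y":0,"z":0.01,"spin":0},{"hand":0.05,"x":0,"y":0,"z":0.03,"spin":0},{"hand":0.05,"x":0,"y":0,"z":0.06,"spin":0},{"hand":0.05,"x":0,"y":0,"z":0.1,"spin":0},{"hand":0.05,"x":0,"y":0,"z":0.14,"spin":0},{"hand":0.05,"x":0,"y":-0.04,"z":0.18,"spin":0},{"hand":0.05,"x":0,"y":-0.08,"z":0.21,"spin":0},{"hand":0.05,"x":0,"y":-0.12,"z":0.24,"spin":0},{"hand":0.05,"x":0,"y":-0.16,"z":0.24,"spin":0},{"hand":0.05,"x":0,"y":-0.2,"z":0.24,"spin":0},{"hand":0.05,"x":0,"y":-0.23,"z":0.24,"spin":0},{"hand":0.05,"x":0,"y":-0.24,"z":0.24,"spin":0},{"hand":0.05,"x":0,"y":-0.24,"z":0.24,"spin":0},{"hand":0.05,"x":0,"y":-0.24,"z":0.24,"spin":0}]'
python3 - <<'E'
from h import *
import cv2
c=read_camera("top")["img"];d=read_camera("side")["img"]; np.save("pics/t9.npy",c);np.save("pics/s9.npy",d)
a=cv2.resize(c[190:255,192:322,::-1],None,fx=6,fy=6,interpolation=cv2.INTER_CUBIC);cv2.imwrite("pics/t9.png",a)
cv2.imwrite("pics/s9.png",cv2.resize(d[...,::-1],(784,588),interpolation=cv2.INTER_CUBIC))
E
```

```text
t: 21.13
eef_pos: [529.3, -60.3, 68.3]
tcp_rot: [-3.14, 0.0, 0.026]
ft_force: [0.6, 13.9, 3.7]
opening: 0.207
t: 22.72
eef_pos: [528.8, -302.5, 308.4]
tcp_rot: [-3.141, 0.0, 0.024]
ft_force: [-0.1, -0.0, 1.1]
opening: 0.53
```

View pics/t9.png

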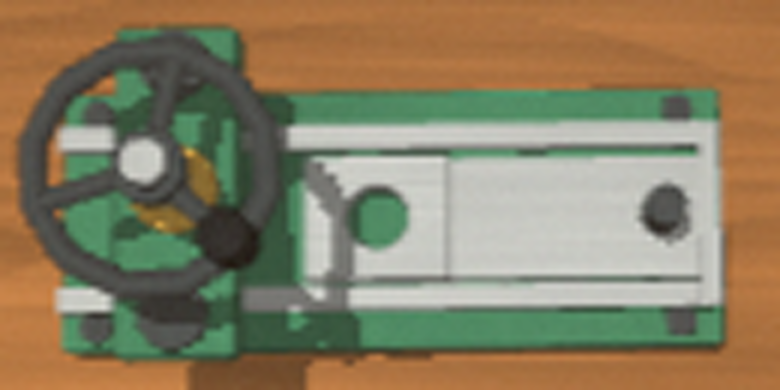

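View pics/s9.png

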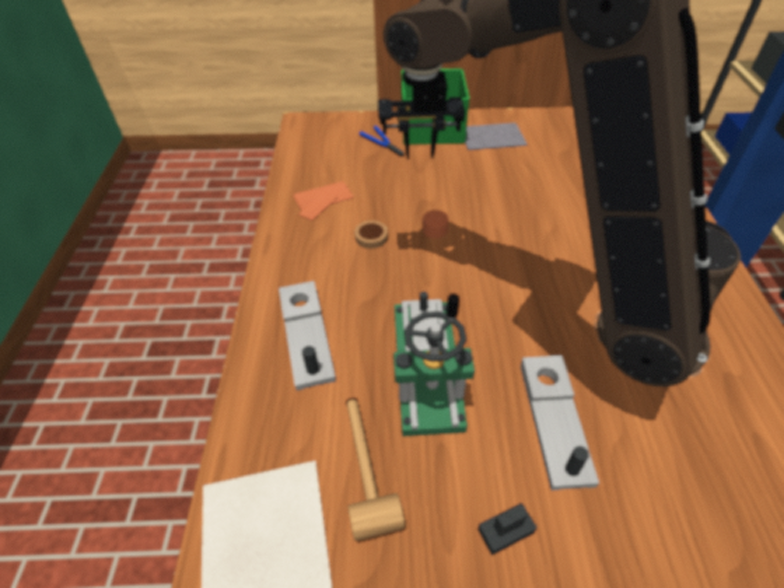

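The final views show the plate squarely in its guides with its front end on the stop bar (top crop x≈700, post at (665,210)). The wheel is up, and the bystanders are where they started.

```bash
python3 -c "
from cell import job_done,state
print(state()['t'],abs(state()['qvel']).max()); print(job_done())"
```

```text
22.8167 0.015446729888409127
the job is handed in; nothing more can be done
None
```

The job is done and handed in at 22.8 s; no verdict is reported.

- **Winding:** I wound the knob anticlockwise about 7.1 rad, with the hand rising about 34 mm, until the wheel met its top stop. Side force on the spindle stayed around 1 N.
- **Pressing at the stop:** I held it there for about 1 s at 13–15 N, about 0.7 N m. That is above snug and well below forced. The steady readings were nearer 14 N than 15 N.
- **Letting go:** I backed the hand off before opening, but about 7–8 N was still on the knob, so the wheel sprang back a few mm when released. The screw stayed up.
- **Die plate:** I drew it out 84.6 mm by its post until the stop bar pushed back at about 14 N, then opened and moved clear.
- **Last checks:** The pictures show the plate flat and parallel in the guides against the stop bar, the spindle clear of the hole and the wheel raised. The bystanders look unmoved, and the gripper touches nothing, with no contact force beyond sensor noise. No check failed or disagreed. I judged the plate's flatness and the bystanders by eye only.

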